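Roll a turbocharger bearing cartridge onto the scan line

TASK

Push the top of the steel bearing cartridge sideways with a fingertip so that it rolls across the black mat and comes to rest on the yellow line, lying along it, with its middle over the line. Then press the green button on the console all the way down and let go. Do not grip or lift the cartridge, and leave the compressor wheel, oil bottle, collar and wrench where they are.

Things in the scene. Friction and masses are not known exactly. Their poses are not given: they have to be found in the camera images.
- cartridge: loose steel cylinder lying on the mat, 32 mm across, 80 mm long, 0.18 to 0.35 kg, with brass bands and a blue stripe. Origin at its centre; x along its length, y and z turn as it rolls (z up at the start). Starts 40 to 100 mm to the line's -y side, nearly parallel to it. Let go at rest, it stays put. A tip on its top moves twice as far as it rolls, so it takes several short strokes
- line: yellow line 6 mm wide and 150 mm long painted on the mat, and at its +x end, just off the mat, an orange sensor head 36 x 34 mm, its top 24 mm above the mat. Fixed. Origin at the middle of the line on the mat's surface; x runs along the line to the sensor head, y across it, z up
- plate: fixed black rubber mat, 160 mm (x) by 260 mm (y), top 10 mm above the bench, with an aluminium stop strip along each of the two short edges (the y ends), 8 mm higher than the mat. Origin at the centre of its underside; the line lies along its x
- scan_button_top (a point): centre of the top face of the green push button, 22 mm across, which points straight up from a black console, 110 x 120 x 40 mm, that stands on the bench. Fixed apart from the button's travel
- scan_button (a joint): travel of the green button: 0 released, 0.006 m fully down (about 5 N), springs back
- wheel: loose aluminium compressor wheel, 54 mm across, 34 mm high, to be left alone. Origin at the centre of its underside
- oil: loose oil bottle, 52 mm across, 110 mm high, to be left alone. Origin at the centre of its underside
- collar: loose dark steel collar, 56 mm across, 22 mm high, to be left alone. Origin at the centre of its underside
- wrench: loose wrench lying flat beyond the mat, to be left alone. Origin at its underside, x along it

How it is judged:
By the outcome, as a careful person would: the job done as asked, in the order asked, and still so for the second after the job is handed in, with the robot touching nothing.
It also fails if it takes over 67 s, if anything falls off the work surface, if the arm or the gripper's body presses on something with over 40 N, if the wrist force passes 120 N, or if a joint passes its speed limit or range.

ROBOT

A 7-joint arm with a two-finger parallel gripper is mounted at the origin on the work surface. World frame = base frame: x ahead of the robot, y to its left, z up, the work surface at z = 0. Lengths are in mm, angles in rad, forces in N, time in s.
With the tool pointing down it reaches from about 400 to 875 mm from the base axis. Payload 6.5 kg.
Tool frame: the origin (TCP) lies midway between the tips of the shut fingers; the grasp point (between the pads) lies behind it (ctrl.grasp_offset is the z of the grasp point in the tool frame, in mm); z points along the fingers, y is the line along which they close (so a half turn about z gives the same grasp; the last joint's range is limited). The gripper opens to 88 mm and grips with 3 to 60 N. Pads are 18 mm wide; open, the fingers measure 123 mm over their backs; the gripper's body (75 mm by 187 mm) begins 45 mm behind the grasp point.
Start: joints at [1.17, 0.536, -0.004, 1.538, 0.003, 1.067, -0.071], TCP at [213.573, -613.903, 238.716] pointing down, gripper open.
Joint ranges: [-2.7, 2.7], [-0.37, 2.16], [-1.27, 1.26], [0.24, 2.4], [-1.31, 4.45], [0.19, 1.91], [-2.76, 2.76]. Speed limits (rad/s): [2.39, 2.39, 3.14, 3.14, 3.14, 3.14, 3.14].

INTERFACE

Orientations are given as a unit quaternion [x, y, z, w].
In Python, from cell import observe, cams, ticket, ctrl gives the robot as it stands.
- The arm moves only by the shell command python3 -m crank 'ROWS' [FORCE]. ROWS is text: rows parted by semicolons, each of 5 numbers parted by spaces: the opening, from 0 (shut) to 1 (fully open), then the shift along the world's x, y, z as a fraction of full scale, then the turn about the world's z as a fraction of full scale. In form: jaw x y z turn; .... A call has 1 to 5 rows; each row shifts and turns the commanded pose from where the row before left it; what a row does not reach is not made up. Full scale, the value 1, is 0.02 m for a shift and pi/2 rad for a turn. A row lasts 1/8 s, in which the tool goes at most 62.5 mm and 10.7 degrees, less where a joint would pass 70% of its speed; a pose out of reach is approached as far as the arm can. A call with a number of a shift or a turn outside -1 to 1 is refused whole. A call with a gripper value outside its range is refused whole. The fingers move at their own pace and stop on an object; FORCE is the grip in N (left out, the last holds). Time passes only in rows, so rows that do not move let the fingers close. It gives the time, the measured TCP pose, the force, the opening and the grip force at its end, in the units of the state.
- observe(): the state, without advancing time (a new reading comes with each control period).
- cams.read_camera(name): name is "scene" or "side" or "wrist"; returns the picture (420x560x3 uint8, red, green, blue); there is no depth.
- cams.camera_params(name): a dict with "fx", "fy", "cx", "cy" (pixels), "position" and "orientation" of the camera in the world. Camera axes: x right, y down, z forward; pixel columns grow to the right and rows downward; lengths in mm; the calibration is good to about 2 mm. A picture is of the moment at which its call begins: read the wrist's pose just before it. camera_params takes no time and is no camera call; for the wrist camera it gives the pose at the moment of the call.
- ticket.close_job(): hands the job in; it is judged then, once.
The state is a dict: "time": time; "joints": joint angles; "qvel": joint speeds; "joint_efforts": joint torques, N m; "tool_pos": TCP position; "eef_rot": TCP orientation; "contact_force": force on the tool from outside, world axes, zero at the start; "moment": the same for the moment, N m; "finger_gap": opening from 0.0 (shut) to 1.0 (fully open); "grip_force": force on a finger pad.
Only numpy, scipy, OpenCV 4.12 (cv2) and the standard library are available. Lean on these libraries where they do the work, as an engineer would, in place of code of your own. Each camera call takes 0.05 s, during which the arm holds its last target. There are 200 camera calls.

## Working session

There is one attempt and no reset: what is moved stays moved. The work goes in short steps, Python scripts to look and compute and a shell command to move; the robot and the scene stay as the last step left them, time stands still between calls to the robot, and variables do not carry over. Pictures are saved under pics/ and viewed, at most 10 in all, crops included, and the job is handed in when it is done.

```bash
mkdir -p pics; ls
python3 - <<'E'
from cell import observe,cams,ctrl
import cv2
print(observe(),ctrl.grasp_offset)
for n in("scene","side","wrist"):
    print(n,cams.camera_params(n)); cv2.imwrite(f"pics/{n}0.png",cams.read_camera(n)[:,:,::-1])
E
```

```text
pics
{'time': 0.0, 'joints': array([ 1.16977595,  0.53717912, -0.00443612,  1.53886418,  0.00261048,
        1.06731251, -0.07118197]), 'qvel': array([ 8.56182028e-04,  6.22759750e-04, -5.35023863e-05,  3.60812305e-04,
        1.03378232e-03,  9.56254203e-04,  4.63627684e-04]), 'joint_efforts': array([-8.15838357e-04, -5.70979071e+01,  9.91400890e-01, -2.51600665e+01,
       -5.61220385e-02,  1.78754021e-02,  1.67653561e-04]), 'tool_pos': array([ 213.36467594, -613.32587725,  237.83420585]), 'eef_rot': array([ 9.86011493e-01,  1.66675024e-01, -2.14657259e-04, -8.52112774e-04]), 'contact_force': array([-0.02257473,  0.24531854,  0.0387409 ]), 'moment': array([-0.00607126,  0.01021209,  0.02030222]), 'grip_force': 0.0, 'finger_gap': 0.9979856621083442} -18.700000000000003
scene {'fx': 389.91895339582686, 'fy': 389.91895339582686, 'cx': 277.8443969536838, 'cy': 212.8532019317894, 'position': array([1103.64086783,  170.22331423,  957.81666823]), 'orientation': array([ 0.57561018,  0.77008148, -0.21729646, -0.16861106])}
side {'fx': 429.05712238849765, 'fy': 429.05712238849765, 'cx': 280.44066294323324, 'cy': 216.05071649476596, 'position': array([133.53837564, 441.40799539, 757.07513948]), 'orientation': array([-0.38224971,  0.84818064, -0.33288962,  0.15381566])}
wrist {'fx': 293.02362651624185, 'fy': 293.02362651624185, 'cx': 276.82769858251106, 'cy': 210.049722897923, 'position': array([ 288.92990191, -587.5396988 ,  384.78462569]), 'orientation': array([ 0.80447915, -0.57248   , -0.09245801,  0.12857475])}
```

View pics/scene0.png

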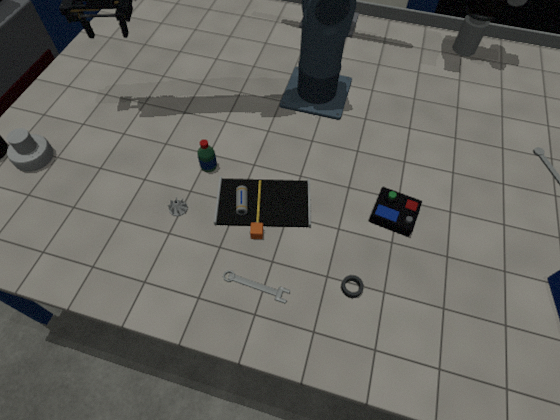

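View pics/side0.png

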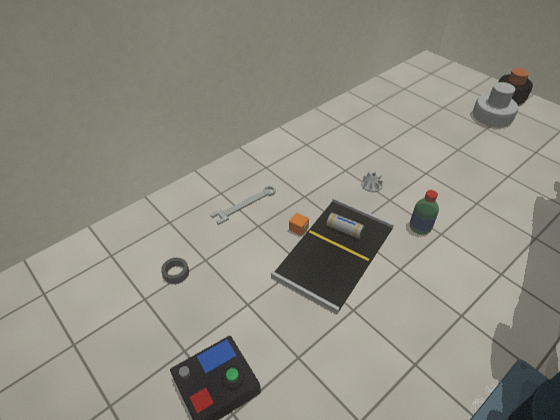

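The scene view shows the cartridge at about (241,199), the line from (260,181) to (258,223), and the button at (392,195). In the side view the cartridge is at (346,226), the line runs from (309,232) to (369,260), and the button is at (232,375).

```bash
cat > h.py <<'E'
import numpy as np
from scipy.spatial.transform import Rotation as R
from cell import cams,observe
def ray(p,uv):
    d=np.array([(uv[0]-p["cx"])/p["fx"],(uv[1]-p["cy"])/p["fy"],1.])
    return p["position"],R.from_quat(p["orientation"]).apply(d)
def onz(p,uv,z):
    o,d=ray(p,uv); return (o+d*(z-o[2])/d[2]).round(1)
def tri(a,ua,b,ub):
    A=[];y=[]
    for p,u in((a,ua),(b,ub)):
        o,d=ray(p,u); d/=np.linalg.norm(d); P=np.eye(3)-np.outer(d,d); A.append(P);y.append(P@o)
    return np.linalg.lstsq(np.vstack(A),np.hstack(y),rcond=None)[0].round(1)
def proj(p,X):
    c=R.from_quat(p["orientation"]).inv().apply(np.array(X)-p["position"]); return (p["fx"]*c[0]/c[2]+p["cx"],p["fy"]*c[1]/c[2]+p["cy"])
E
python3 - <<'E'
from h import *
import cv2
s,d=cams.camera_params("scene"),cams.camera_params("side")
print("button",tri(s,(392,195),d,(232,375)))
print("line",tri(s,(260,181),d,(369,260)),tri(s,(258,223),d,(309,232)))
print("line z10",onz(s,(260,181),10),onz(s,(258,223),10),onz(d,(369,260),10),onz(d,(309,232),10))
print("cart",tri(s,(241,199),d,(346,226)),onz(s,(241,199),26),onz(d,(346,226),26))
print("bottle",tri(s,(204,143),d,(432,194)))
for n,b,k in(("scene",(205,165,120,90),3),("side",(265,190,140,120),4)):
    x,y,w,h=b; i=cv2.imread(f"pics/{n}0.png")[y:y+h,x:x+w]; cv2.imwrite(f"pics/{n}0c.png",cv2.resize(i,None,fx=5,fy=5,interpolation=2))
E
```

```text
button [411.1 311.8  53.7]
line [436.6 -73.3   5.7] [580.6 -32.3   7.2]
line z10 [441.  -70.1  10. ] [582.6 -30.9  10. ] [434.5 -72.9  10. ] [578.9 -31.4  10. ]
cart [527.7 -99.2  23.4] [529.1 -98.8  26. ] [526.4 -96.8  26. ]
bottle [ 423.  -244.   105.7]
```

View pics/scene0c.png

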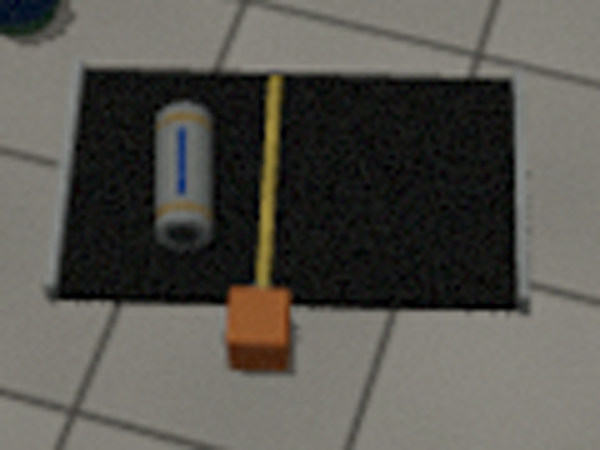

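View pics/side0c.png

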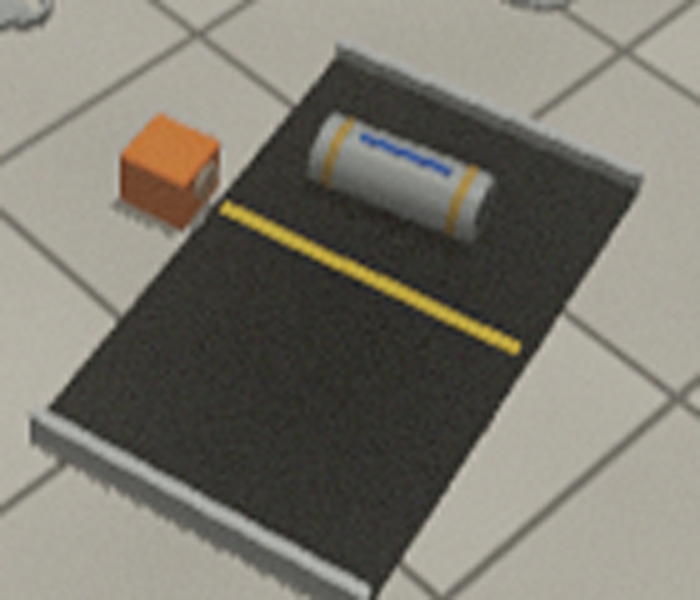

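The cartridge is about 50 mm to the line's −y side. The line runs at about 16° to world x. I'll fly over with the gripper shut, turning about +87° so the shut fingertips lie along the line.

```bash
python3 -m crank '0 .65 1 0 .11;0 .65 1 0 .11;0 .65 1 0 .11;0 .65 1 0 .11;0 .65 1 0 .11' 20
python3 -m crank '0 .65 1 0 .11;0 .65 1 0 .11;0 .65 1 0 .11;0 .65 1 0 .11;0 .65 1 0 0'
python3 -m crank '0 .65 1 0 0;0 .65 1 0 0;0 .65 1 0 0;0 .65 1 0 0;0 .65 1 0 0'
python3 -m crank '0 .65 1 0 0;0 .65 1 0 0;0 .65 1 0 0;0 .65 1 0 0;0 .65 1 0 0'
python3 -m crank '0 .65 1 -.5 0;0 .65 1 -.5 0;0 .65 1 -.5 0;0 .65 .5 -.5 0;0 0 0 0 0'
python3 - <<'E'
from h import *
import cv2
print(cams.camera_params("wrist"))
o=observe();print(o["tool_pos"],R.from_quat(o["eef_rot"]).as_matrix().round(3),o["joints"].round(2))
cv2.imwrite("pics/w1.png",cams.read_camera("wrist")[:,:,::-1])
E
```

```text
time: 0.78
tool_pos: [278.8, -513.1, 238.5]
eef_rot: [0.824, 0.566, -0.0, -0.0]
contact_force: [-0.5, 0.3, -0.4]
finger_gap: 0.456
grip_force: 0.0
time: 1.4
tool_pos: [343.7, -413.2, 238.5]
eef_rot: [0.585, 0.811, 0.0, -0.0]
contact_force: [0.1, -0.2, 0.1]
finger_gap: 0.007
grip_force: 0.0
time: 2.02
tool_pos: [408.8, -313.2, 238.6]
eef_rot: [0.586, 0.81, -0.0, -0.0]
contact_force: [-0.1, -0.4, 0.1]
finger_gap: 0.009
grip_force: 0.0
time: 2.65
tool_pos: [473.7, -213.3, 238.6]
eef_rot: [0.586, 0.81, -0.0, -0.0]
contact_force: [-0.7, 0.5, -0.7]
finger_gap: 0.004
grip_force: 0.0
time: 3.28
tool_pos: [525.8, -143.2, 197.9]
eef_rot: [0.585, 0.811, -0.0, -0.001]
contact_force: [-0.1, -1.3, 0.3]
finger_gap: 0.004
grip_force: 0.0
{'fx': 293.02362651624185, 'fy': 293.02362651624185, 'cx': 276.82769858251106, 'cy': 210.049722897923, 'position': array([498.67135936, -66.66946611, 344.86235028]), 'orientation': array([0.97486082, 0.15701916, 0.02506748, 0.15608646])}
[ 525.79991314 -143.23594362  197.93437754] [[-0.315  0.949 -0.001]
 [ 0.949  0.315  0.001]
 [ 0.001 -0.001 -1.   ]] [ 0.58  0.46 -0.51  1.83  0.27  0.92  0.27]
```

View pics/w1.png

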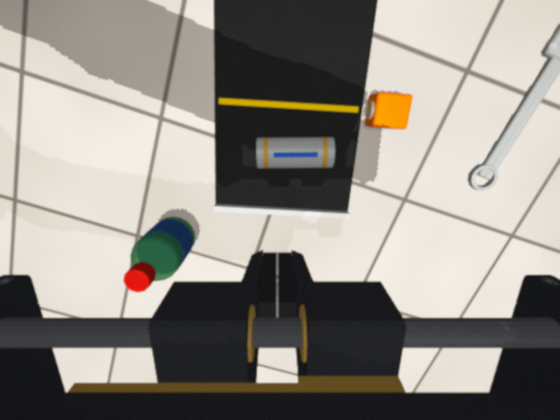

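The wrist view shows the line from (219,101) to (358,109), the cartridge spanning (257,153) to (335,152), and its blue stripe on top from (273,155.5) to (318,154.5).

Run:
```python
from h import *
s,d=cams.camera_params("scene"),cams.camera_params("side");w=cams.camera_params("wrist")
a,b=onz(w,(219,101.5),10),onz(w,(358,109),10);print("line",a,b,np.degrees(np.arctan2(*(b-a)[1::-1])))
a,b=onz(w,(273,155.5),42),onz(w,(318,154.5),42);print("stripe",a,b,np.degrees(np.arctan2(*(b-a)[1::-1])))
print("ends@26",onz(w,(257,153),30),onz(w,(335,152),30))
# stripe in scene crop (5x of offset 205,165) / side crop (265,190)
S=[(205+182/5,165+128/5),(205+182/5,165+193/5)];D=[(265+453/5,190+171/5),(265+362/5,190+138/5)]
W=[(273,155.5),(318,154.5)]
for i in 0,1: print(tri(s,S[i],d,D[i]),tri(s,S[i],w,W[i]),tri(d,D[i],w,W[i]))
print("tip",proj(w,observe()["tool_pos"]))
print("mat edge",onz(w,(219,101.5),10))
for u in((205+275/5,165+75/5),(205+263/5,165+285/5)):print(onz(s,u,10))
for u in((265+520/5,190+349/5),(265+222/5,190+207/5)):print(onz(d,u,10))
```

```text
line [435.5 -75.3  10. ] [580.2 -35.7  10. ] 15.305363454439762
stripe [ 507.4 -107.6   42. ] [550.9 -92.2  42. ] 19.495133529319226
ends@26 [ 490.7 -112.1   30. ] [569.2 -85.1  30. ]
[ 508.6 -105.    39.5] [ 507.1 -106.6   35.2] [ 508.  -107.5   39.3]
[550.4 -90.4  38.3] [551.2 -90.9  37.8] [551.4 -92.9  37. ]
tip (np.float64(279.84275676033224), np.float64(265.63026078891346))
mat edge [435.5 -75.3  10. ]
[437.4 -71.2  10. ]
[579.8 -33.   10. ]
[434.8 -73.3  10. ]
[579.6 -33.4  10. ]
```

```bash
python3 -m crank '0 .13 .95 -.75 0;0 .13 .95 -.75 0;0 0 0 -1 0;0 0 0 -1 0;0 0 0 -1 0'
python3 -m crank '0 0 0 -1 0;0 0 0 -1 0;0 0 0 -.9 0;0 0 0 -.1 0;0 0 0 0 0'
python3 -m crank '0 0 0 -.1 0;0 0 0 0 0'
```

```text
time: 3.95
tool_pos: [530.6, -107.6, 108.5]
eef_rot: [0.587, 0.81, -0.0, 0.0]
contact_force: [0.1, -0.5, -0.3]
finger_gap: 0.005
grip_force: 0.0
time: 4.58
tool_pos: [531.0, -105.9, 48.9]
eef_rot: [0.586, 0.81, 0.0, 0.0]
contact_force: [-0.2, -1.1, -0.5]
finger_gap: 0.001
grip_force: 0.0
time: 4.82
tool_pos: [531.1, -106.0, 47.1]
eef_rot: [0.586, 0.81, 0.0, 0.0]
contact_force: [1.0, 0.0, 0.4]
finger_gap: 0.008
grip_force: 0.0
```

```bash
python3 -m crank '0 0 0 -.1 0;0 0 0 0 0'
python3 -m crank '0 0 0 -.1 0;0 0 0 0 0'
```

```text
time: 5.08
tool_pos: [530.7, -105.9, 44.7]
eef_rot: [0.586, 0.81, -0.0, -0.0]
contact_force: [0.1, 0.1, 0.5]
finger_gap: 0.009
grip_force: 0.0
time: 5.32
tool_pos: [530.7, -105.9, 42.6]
eef_rot: [0.586, 0.81, -0.0, -0.0]
contact_force: [0.3, -1.1, 0.3]
finger_gap: 0.003
grip_force: 0.0
```

```bash
python3 -m crank '0 0 0 -.05 0;0 0 0 0 0'
```

```text
time: 5.58
tool_pos: [530.9, -106.2, 42.3]
eef_rot: [0.586, 0.81, -0.0, 0.0]
contact_force: [-1.6, -0.2, 7.9]
finger_gap: 0.003
grip_force: 3.4
```

```bash
python3 -m crank '0 -.09 .286 0 -.009;0 -.09 .286 0 -.009;0 -.09 .286 0 -.009;0 -.09 .286 0 -.009;0 0 0 0 0'
python3 -m crank '0 0 0 0.1 0;0 0 0 0.5 0;0 0 0 0 0'
python3 - <<'E'
from h import *
import cv2
o=observe();print(o["tool_pos"])
i=cams.read_camera("side")[190:310,265:405,::-1];j=cams.read_camera("scene")[165:255,205:325,::-1]
i=cv2.resize(i,(560,480),interpolation=2);j=cv2.resize(j,(480,360),interpolation=2)
cv2.imwrite("pics/s2.png",i)
E
```

```text
time: 6.2
tool_pos: [523.0, -83.0, 42.3]
eef_rot: [0.608, 0.794, -0.001, -0.0]
contact_force: [-3.7, -1.0, 8.1]
finger_gap: 0.005
grip_force: 4.5
time: 6.58
tool_pos: [524.3, -83.1, 54.6]
eef_rot: [0.609, 0.794, 0.0, 0.001]
contact_force: [0.5, 0.0, -1.1]
finger_gap: -0.0
grip_force: 0.0
[524.31023595 -83.09415224  54.57797485]
```

View pics/s2.png

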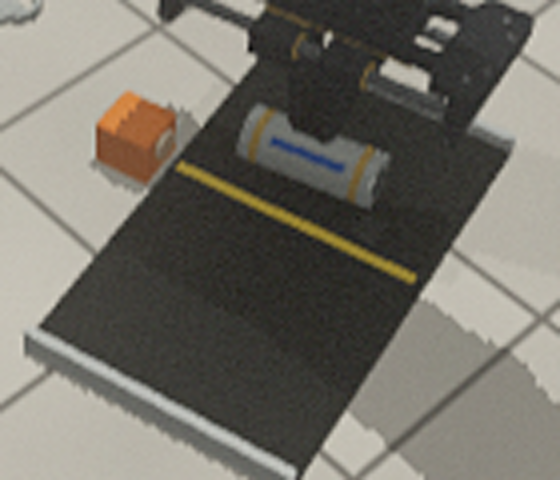

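The cartridge rolled about 12 mm and its yaw error came down. It is still on the −y side of the line, its lower edge running from (243,158) to (362,207) in the crop. Next stroke.

```bash
python3 -m crank '0 .15 -.55 0 0;0 0 0 -.3 0;0 0 0 -.3 0;0 0 0 0 0'
python3 -m crank '0 -.084 .288 0 -.006;0 -.084 .288 0 -.006;0 -.084 .288 0 -.006;0 -.084 .288 0 -.006;0 0 0 0 0'
python3 -m crank '0 0 0 0.1 0;0 0 0 0.5 0;0 .15 -.55 0 0;0 0 0 0 0'
python3 - <<'E'
from h import *
import cv2
o=observe();print(o["tool_pos"],cams.camera_params("wrist"))
cv2.imwrite("pics/w3.png",cams.read_camera("wrist")[:,:,::-1])
i=cams.read_camera("side")[190:310,265:405,::-1];j=cams.read_camera("wrist")[100:280,200:420,::-1]
cv2.imwrite("pics/m3.png",np.vstack([cv2.resize(i,(350,300),interpolation=2),cv2.resize(j,(350,286),interpolation=2)]))
E
```

```text
time: 7.18
tool_pos: [526.5, -94.6, 42.2]
eef_rot: [0.609, 0.794, -0.001, 0.0]
contact_force: [-3.4, -2.2, 12.3]
finger_gap: 0.006
grip_force: 6.2
time: 7.8
tool_pos: [518.6, -71.1, 42.2]
eef_rot: [0.623, 0.782, -0.001, -0.001]
contact_force: [-6.5, -2.1, 16.6]
finger_gap: 0.001
grip_force: 8.1
time: 8.3
tool_pos: [523.2, -83.6, 53.7]
eef_rot: [0.624, 0.781, -0.0, 0.0]
contact_force: [-0.2, 0.1, -0.1]
finger_gap: 0.007
grip_force: 0.0
[523.16993716 -83.60976989  53.66142221] {'fx': 293.02362651624185, 'fy': 293.02362651624185, 'cx': 276.82769858251106, 'cy': 210.049722897923, 'position': array([503.52449597,  -4.68283625, 200.4499174 ]), 'orientation': array([0.98124255, 0.10904401, 0.01798784, 0.15795218])}
```

View pics/w3.png

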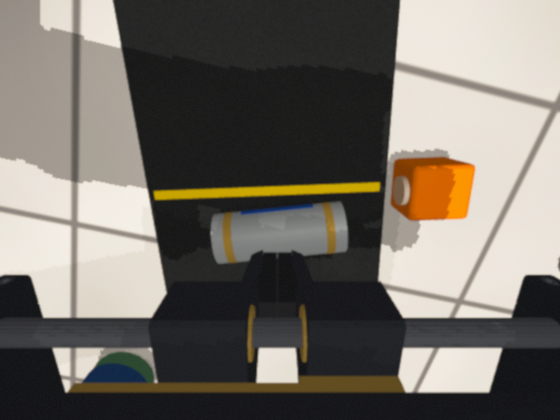

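The line runs from (155,195) to (380,187). The cartridge's far edge runs from about (225,212) to (330,203), so it is nearly parallel and still short of the line. I'll fit its axis from the silhouette edge.

```bash
cat >> h.py <<'E'
from scipy.optimize import least_squares
def axisfit(p,edge,far):   # rays tangent to 32 mm cylinder, axis at z=26: returns y at x=515, yaw deg
    def f(q):
        a=np.array([515,q[0],26]);t=np.array([np.cos(q[1]),np.sin(q[1]),0]);r=[]
        for u in edge:
            o,d=ray(p,u);c=np.cross(d,t);c/=np.linalg.norm(c);c*=np.sign(c[1])
            r.append((o-a)@c-far*16)
        return r
    s=least_squares(f,[-75,.27]).x;return s[0],np.degrees(s[1])
E
python3 - <<'E'
from h import *
import cv2
w=cams.camera_params("wrist");im=cv2.imread("pics/w3.png").astype(int)
g=im.max(2)
for x in(218,240,270,300,320,341):print(x,"col",[int(v) for v in g[198:222,x]])
for x in(170,240,320,370):
    c=im[175:205,x,2]-im[175:205,x,0];c=np.where(c>60,c,0);print("line",x,(c*np.arange(175,205)).sum()/c.sum())
for E in([(225,212),(330,203.5)],):print(axisfit(w,E,1),axisfit(w,E,-1))
print(onz(w,(170,194.5),10),onz(w,(370,187.5),10))
E
```

```text
218 col [73, 30, 28, 27, 28, 27, 28, 28, 29, 31, 35, 41, 41, 40, 46, 63, 81, 93, 98, 105, 106, 107, 110, 111]
240 col [32, 29, 28, 29, 28, 28, 27, 28, 31, 26, 23, 25, 37, 67, 88, 97, 103, 102, 101, 103, 105, 109, 111, 111]
270 col [29, 28, 27, 30, 27, 28, 26, 27, 27, 43, 73, 96, 107, 116, 115, 109, 109, 112, 117, 120, 121, 123, 125, 129]
300 col [29, 29, 28, 27, 25, 29, 44, 75, 95, 108, 117, 114, 109, 109, 113, 117, 118, 116, 113, 116, 117, 119, 121, 123]
320 col [27, 28, 28, 29, 44, 71, 88, 96, 102, 106, 108, 110, 113, 117, 120, 122, 123, 125, 123, 121, 121, 122, 125, 126]
341 col [30, 29, 31, 43, 58, 72, 87, 99, 105, 108, 114, 118, 120, 122, 123, 126, 128, 131, 133, 135, 138, 138, 141, 142]
line 170 194.405540166205
line 240 191.57463884430177
line 320 188.56365557316428
line 370 186.57846813069094
(np.float64(-75.6218933777602), np.float64(17.644327591271935)) (np.float64(-40.36649930720431), np.float64(17.644327591245187))
[444.5 -69.6  10. ] [574.1 -35.2  10. ]
```

Run:
```python
from h import *
w=cams.camera_params("wrist")
print(axisfit(w,[(240,211),(270,208),(300,204.8),(320,202.8)],1))
a,b=onz(w,(170,194.4),10),onz(w,(370,186.6),10);L=b-a
print(a,b,np.degrees(np.arctan2(L[1],L[0])),"line y at 515",a[1]+(515-a[0])*L[1]/L[0])
e=[onz(w,u,26) for u in((212,238),(348,228))];print(e,(e[0]+e[1])/2)
```

```text
(np.float64(-75.35928072939376), np.float64(18.954294062006863))
[444.5 -69.5  10. ] [573.9 -34.6  10. ] 15.093891557173897 line y at 515 -50.48570324574961
[array([479.1, -87.1,  26. ]), array([562.8, -61. ,  26. ])] [520.95 -74.05  26.  ]
```

The yaw error is still about 3.9°, and 23 mm remain. Twisting at the middle doesn't turn it because the ground contact outlasts the tip. I'll press harder near the +x end and twist there.

```bash
python3 -m crank '0 .57 .5 0 .1;0 .57 .45 0 0;0 0 0 -.3 0;0 0 0 -.33 0;0 0 0 0 0'
python3 -m crank '0 0 0 -.08 0;0 0 0 0 0'
```

```text
time: 9.07
tool_pos: [546.0, -63.9, 42.1]
eef_rot: [0.561, 0.828, -0.001, 0.001]
contact_force: [-2.8, -0.9, 15.3]
finger_gap: 0.004
grip_force: 7.8
time: 9.32
tool_pos: [546.4, -64.4, 41.9]
eef_rot: [0.561, 0.828, -0.001, 0.001]
contact_force: [-7.3, -1.1, 30.0]
finger_gap: 0.005
grip_force: 14.9
```

```bash
python3 -m crank '0 0 0 -.03 0;0 0 0 0 -.03;0 0 0 0 -.03;0 0 0 0 -.03;0 0 0 0 -.03'
python3 -c "
from h import *;o=observe();print(o['contact_force'],o['moment'])"
python3 -m crank '0 0 0 0.2 0;0 0 0 0.8 0;0 -.5 -.7 1 0;0 -.7 -.7 1 0;0 0 0 0 0'
python3 - <<'E'
from h import *
import cv2
w=cams.camera_params("wrist");im=cams.read_camera("wrist")[:,:,::-1];cv2.imwrite("pics/w4.png",im)
print(observe()["tool_pos"])
cv2.imwrite("pics/w4c.png",cv2.resize(im[80:280,130:400],None,fx=2.9,fy=2.9,interpolation=2));np.save("w4.npy",w)
E
```

```text
time: 9.95
tool_pos: [547.3, -64.6, 41.9]
eef_rot: [0.637, 0.771, -0.0, 0.002]
contact_force: [-5.8, -2.7, 32.2]
finger_gap: 0.004
grip_force: 16.0
[-5.76485105 -2.72542403 32.1951519 ] [-0.6272415   1.22952953  0.11506481]
time: 10.58
tool_pos: [521.5, -92.5, 100.0]
eef_rot: [0.637, 0.771, -0.0, 0.001]
contact_force: [-0.2, 0.4, 0.4]
finger_gap: 0.007
grip_force: 0.0
[521.76751579 -91.39407982  99.25486206]
```

View pics/w4c.png

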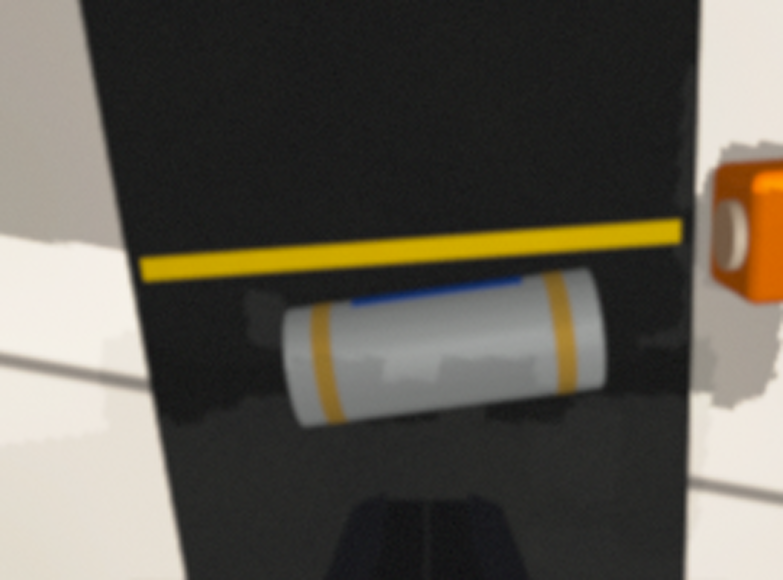

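The cartridge is now fully visible: in the crop its far edge runs from (300,308) to (590,270) and its near edge from (320,424) to (590,388). The line runs from (140,270) to (682,231).

```bash
cat >> h.py <<'E'
def report(w,im,cols,lcols,r0,r1):
    im=im.astype(float);g=im[:,:,:].max(2);E=[];L=[]
    for x in lcols:
        c=im[:,x,2]-im[:,x,0];c[c<60]=0;c[:r0]=0;c[r1:]=0;L.append((x,(c*np.arange(len(c))).sum()/c.sum()))
    p=np.polyfit(*np.array(L).T,1)
    for x in cols:
        y=int(np.polyval(p,x))+6
        while g[y,x]<62:y+=1
        E.append((x,y-(g[y,x]-62)/max(1,g[y,x]-g[y-1,x])))
    y0,yaw=axisfit(w,E,1);q=[onz(w,u,10) for u in L]
    k=np.polyfit([a[0] for a in q],[a[1] for a in q],1);th=np.arctan(k[0])
    print("yaw",yaw,"line yaw",np.degrees(th),"E",np.round(E,1).tolist())
    for X in(515,):print("perp err at x=515",(y0-np.polyval(k,X))*np.cos(th))
    return y0,yaw
E
python3 - <<'E'
from h import *
import cv2
w=np.load("w4.npy",allow_pickle=True).item()
print(report(w,cv2.imread("pics/w4.png"),(250,265,280,300,312),(190,230,270,310,350),150,180))
e=[onz(w,(130+u/2.9,80+v/2.9),30) for u,v in((290,368),(603,328))];print(e,(e[0]+e[1])/2)
E
```

```text
yaw 24.680463688453592 line yaw 15.061902594639948 E [[250.0, 183.1], [265.0, 180.6], [280.0, 178.6], [300.0, 175.8], [312.0, 166.0]]
perp err at x=515 -23.899239554936678
(np.float64(-76.6028111844116), np.float64(24.680463688453592))
[array([482. , -87.7,  30. ]), array([561.5, -61.3,  30. ])] [521.75 -74.5   30.  ]
```

Run:
```python
from h import *
import cv2
w=np.load("w4.npy",allow_pickle=True).item()
print(axisfit(w,[(250,183.1),(265,180.6),(280,178.6),(300,175.8)],1), axisfit(w,[(240,80+306/2.9),(330,80+271/2.9)],1))
print(axisfit(w,[(130+320/2.9,80+424/2.9),(130+590/2.9,80+388/2.9)],-1))
g=cv2.imread("pics/w4.png").astype(int)
for x in(235,238,265,300,325,331): print(x,g[168:190,x].max(1).tolist(),g[208:232,x].max(1).tolist())
```

```text
(np.float64(-77.07154317029061), np.float64(19.202747503654933)) (np.float64(-78.2698809174674), np.float64(18.61462281245544))
(np.float64(-77.89588761864034), np.float64(18.91295439271358))
235 [205, 204, 204, 194, 157, 93, 44, 31, 29, 31, 29, 30, 30, 27, 25, 28, 32, 56, 81, 99, 105, 110] [133, 132, 131, 131, 130, 129, 128, 126, 126, 125, 125, 122, 123, 122, 121, 120, 117, 109, 90, 62, 43, 41, 38, 38]
238 [205, 205, 202, 188, 145, 79, 33, 28, 30, 29, 31, 29, 31, 30, 30, 31, 48, 78, 101, 112, 119, 126] [139, 137, 136, 135, 132, 131, 128, 126, 126, 124, 124, 124, 122, 120, 122, 119, 116, 106, 86, 55, 40, 39, 40, 40]
265 [207, 193, 153, 85, 39, 29, 28, 28, 27, 26, 26, 29, 44, 75, 101, 115, 116, 113, 113, 119, 122, 123] [149, 146, 141, 137, 130, 127, 124, 124, 124, 122, 121, 121, 118, 111, 93, 62, 38, 35, 40, 40, 41, 41, 39, 39]
300 [121, 59, 29, 27, 28, 26, 31, 41, 69, 96, 113, 117, 112, 112, 118, 122, 126, 126, 130, 132, 136, 139] [127, 126, 125, 123, 123, 121, 122, 119, 116, 102, 76, 44, 30, 26, 25, 28, 32, 37, 42, 39, 39, 38, 40, 42]
325 [30, 29, 29, 30, 41, 66, 89, 101, 110, 115, 120, 126, 129, 133, 136, 137, 142, 145, 148, 149, 151, 154] [148, 145, 142, 136, 129, 122, 106, 78, 44, 27, 25, 28, 30, 35, 38, 40, 42, 42, 40, 41, 42, 42, 43, 42]
331 [30, 29, 30, 37, 58, 84, 99, 106, 110, 113, 119, 122, 124, 128, 129, 133, 136, 139, 140, 143, 146, 148] [135, 134, 132, 128, 118, 103, 76, 44, 35, 35, 39, 38, 41, 44, 43, 44, 42, 44, 43, 44, 42, 43, 44, 43]
```

The twist changed nothing: yaw is still about 19° against the line's 15°, so pushing the top can't turn it. The offset is small, about ±2.8 mm at the cartridge ends, which is within the 6 mm line. I'll go on rolling, with about 24 mm left.

```bash
python3 -m crank '0 .1 .5 -.8 .09;0 0 0 -.9 0;0 0 0 -.9 0;0 0 0 -.1 0;0 0 0 0 0'
```

```text
time: 11.25
tool_pos: [523.6, -81.0, 44.7]
eef_rot: [0.58, 0.815, -0.0, -0.0]
contact_force: [-0.2, 0.2, -0.6]
finger_gap: 0.006
grip_force: 0.0
```

```bash
python3 -m crank '0 0 0 -.16 0;0 0 0 0 0'
python3 -m crank '0 -.098 .284 0 0;0 -.098 .284 0 0;0 -.098 .284 0 0;0 -.098 .284 0 0;0 0 0 0 0'
python3 -m crank '0 0 0 0.1 0;0 0 0 1 0;0 .15 -1 1 0;0 .15 -.8 .5 0;0 0 0 0 0'
python3 -m crank '0 0 0 0 0'
python3 - <<'E'
from h import *
import cv2
w=cams.camera_params("wrist");print(observe()["tool_pos"]);im=cams.read_camera("wrist")[:,:,::-1];cv2.imwrite("pics/w5.png",im);np.save("w5.npy",w)
cv2.imwrite("pics/w5c.png",cv2.resize(im[60:260,130:400],None,fx=2.9,fy=2.9,interpolation=2))
E
```

```text
time: 11.5
tool_pos: [524.4, -81.2, 42.4]
eef_rot: [0.58, 0.815, 0.0, 0.001]
contact_force: [-1.5, -0.8, 2.9]
finger_gap: 0.008
grip_force: 1.3
time: 12.12
tool_pos: [516.2, -57.1, 42.3]
eef_rot: [0.579, 0.815, 0.0, 0.0]
contact_force: [-0.4, -0.6, 5.9]
finger_gap: 0.004
grip_force: 2.9
time: 12.75
tool_pos: [522.1, -95.5, 94.1]
eef_rot: [0.58, 0.814, 0.0, 0.001]
contact_force: [-0.5, -0.2, 0.3]
finger_gap: 0.003
grip_force: 0.0
time: 12.88
tool_pos: [521.2, -93.3, 93.2]
eef_rot: [0.579, 0.815, -0.0, -0.001]
contact_force: [-0.9, -0.3, 0.4]
finger_gap: 0.007
grip_force: 0.0
[521.19268099 -93.32443628  93.18425369]
```

View pics/w5c.png

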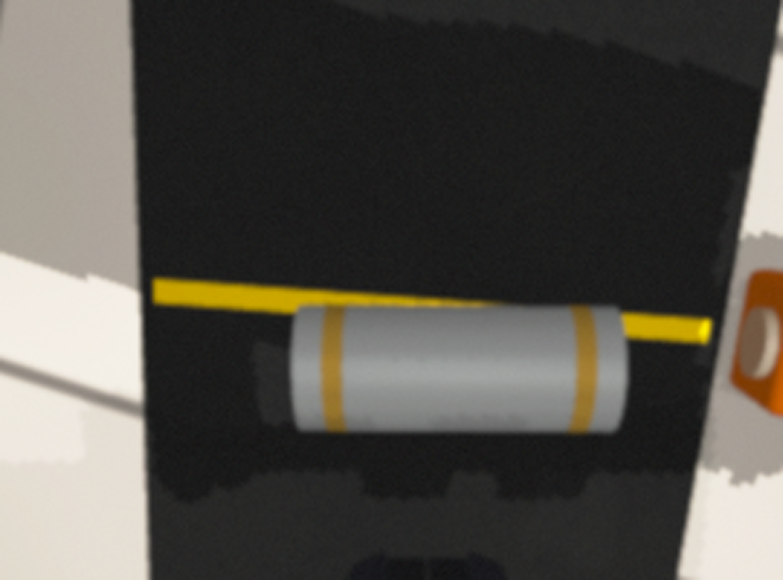

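In the crop, the line runs from (153,291) to (712,331). The cartridge's far edge is at y≈306 and its near edge at y≈432 (x from 292 to 628).

```bash
cat > m.py <<'E'
from h import *
def meas(w,c,F,N,L,ends):
    f=lambda P:[(c[0]+u/2.9,c[1]+v/2.9) for u,v in P]
    a,b=[onz(w,u,10) for u in f(L)];k=(b-a)[1]/(b-a)[0];th=np.arctan(k)
    e=[onz(w,u,30) for u in f(ends)];X=(e[0]+e[1])[0]/2
    r=[axisfit(w,f(F),1),axisfit(w,f(N),-1)]
    for y,t in r:print("yaw",round(t,1),"perp err at centre",round((y+(X-515)*np.tan(np.radians(t))-a[1]-k*(X-a[0]))*np.cos(th),1))
    print("line yaw",np.degrees(th),"centre x",X,"y",[round(y+(X-515)*np.tan(np.radians(t)),1) for y,t in r])
E
python3 - <<'E'
from m import *
w=np.load("w5.npy",allow_pickle=True).item()
meas(w,(130,60),[(305,306),(610,306)],[(305,432),(610,432)],[(153,291),(712,331)],[(292,368),(627,368)])
E
```

```text
yaw 19.1 perp err at centre -11.7
yaw 19.1 perp err at centre -12.1
line yaw 15.057320480165142 centre x 517.75 y [np.float64(-63.9), np.float64(-64.3)]
```

```bash
python3 -m crank '0 -.03 .6 -.1 0;0 -.03 .58 -.8 0;0 0 0 -.9 0;0 0 0 -.65 0;0 0 0 0 0'
python3 -m crank '0 0 0 -.1 0;0 0 0 0 0'
```

```text
time: 13.55
tool_pos: [520.1, -70.8, 43.7]
eef_rot: [0.579, 0.815, -0.0, -0.001]
contact_force: [-0.3, -0.3, -0.1]
finger_gap: 0.002
grip_force: 0.0
time: 13.8
tool_pos: [520.7, -70.9, 42.9]
eef_rot: [0.58, 0.815, -0.0, 0.0]
contact_force: [0.3, -0.1, 0.1]
finger_gap: 0.005
grip_force: 0.0
```

```bash
python3 -m crank '0 0 0 -.07 0;0 0 0 0 0'
python3 -m crank '0 -.098 .281 0 0;0 -.098 .281 0 0;0 -.098 .281 0 0;0 -.098 .281 0 0;0 0 0 0 0'
python3 -m crank '0 0 0 0.1 0;0 0 0 1 0;0 .15 -1 1 0;0 .15 -.8 .5 0;0 0 0 0 0'
python3 -m crank '0 0 0 0 0'
python3 - <<'E'
from h import *
import cv2
w=cams.camera_params("wrist");print(observe()["tool_pos"]);im=cams.read_camera("wrist")[:,:,::-1];np.save("w6.npy",w)
cv2.imwrite("pics/w6c.png",cv2.resize(im[60:260,130:400],None,fx=2.9,fy=2.9,interpolation=2))
E
```

```text
time: 14.05
tool_pos: [521.0, -71.1, 42.3]
eef_rot: [0.58, 0.815, -0.0, 0.001]
contact_force: [-3.3, -0.4, 8.9]
finger_gap: 0.003
grip_force: 4.4
time: 14.68
tool_pos: [513.1, -48.0, 42.3]
eef_rot: [0.579, 0.815, 0.0, 0.001]
contact_force: [-3.0, -0.5, 8.2]
finger_gap: 0.004
grip_force: 4.4
time: 15.3
tool_pos: [519.4, -85.7, 93.9]
eef_rot: [0.581, 0.814, 0.0, 0.001]
contact_force: [-0.0, 0.4, -0.6]
finger_gap: 0.007
grip_force: 0.0
time: 15.42
tool_pos: [518.3, -83.4, 92.9]
eef_rot: [0.579, 0.815, 0.0, -0.0]
contact_force: [0.2, 1.0, -0.8]
finger_gap: 0.003
grip_force: 0.0
[518.32649579 -83.43667082  92.91203648]
```

View pics/w6c.png

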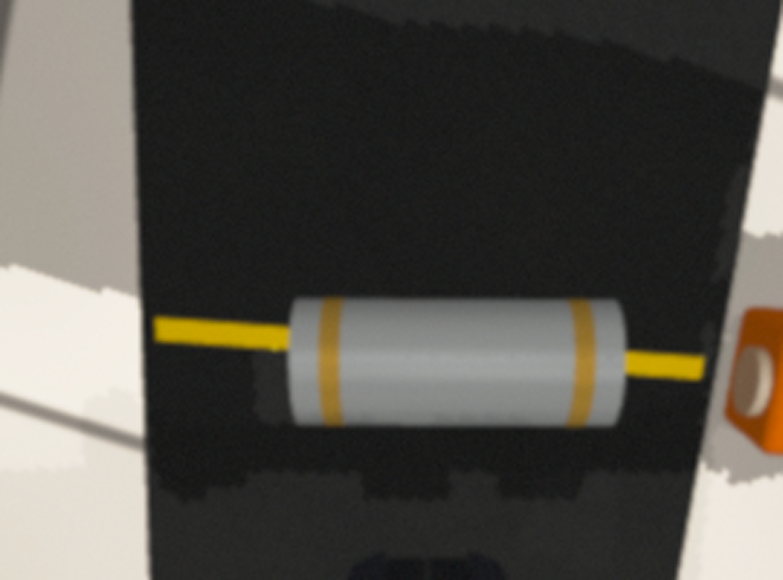

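The cartridge now covers the line: its far edge is at y≈298 and its near edge at y≈426 (x from 289 to 627). The line runs from (155,329) to (705,368).

Run:
```python
from m import *
w=np.load("w6.npy",allow_pickle=True).item()
meas(w,(130,60),[(305,298),(610,299)],[(305,426),(610,427)],[(155,329),(705,368)],[(289,362),(626,362)])
print(proj(cams.camera_params("scene"),[411,312,54]))
```

```text
yaw 18.9 perp err at centre 0.6
yaw 18.9 perp err at centre -0.2
line yaw 14.997031351721585 centre x 513.85 y [np.float64(-52.2), np.float64(-53.1)]
(np.float64(391.8625287231707), np.float64(194.8028679724451))
```

Centred within 1 mm. Picture views are used up, so I'll refine the button position with a green mask and fly there.

```bash
python3 - <<'E'
from h import *
import cv2
P=[];U=[]
for n,(x,y) in(("scene",(392,195)),("side",(232,375))):
    i=cv2.imread(f"pics/{n}0.png").astype(int)[y-12:y+13,x-12:x+13];m=(i[:,:,1]>i[:,:,2]+35)&(i[:,:,1]>i[:,:,0]+25)
    v,u=np.nonzero(m);U.append((x-12+u.mean(),y-12+v.mean()));P.append(cams.camera_params(n));print(U[-1],len(u),u.min(),u.max(),v.min(),v.max())
print(tri(P[0],U[0],P[1],U[1]),onz(P[0],U[0],48),onz(P[1],U[1],48))
E
python3 -m crank '0 0 0 1 0;0 0 0 1 0;0 -.3 1 0 0;0 -.3 1 0 0;0 -.3 1 0 0'
python3 -m crank '0 -.3 1 0 0;0 -.3 1 0 0;0 -.3 1 0 0;0 -.3 1 0 0;0 -.3 1 0 0'
python3 -m crank '0 -.3 1 0 0;0 -.3 1 0 0;0 -.3 1 0 0;0 -.3 1 0 0;0 -.3 1 0 0'
python3 -m crank '0 -.3 1 0 0;0 -.3 1 0 0;0 -.3 1 0 0;0 0 0 0 0'
```

```text
(np.float64(392.13953488372096), np.float64(194.06976744186048)) 43 9 16 8 14
(np.float64(231.65625), np.float64(373.8984375)) 128 6 17 5 17
[411.2 311.5  58. ] [403.6 313.4  48. ] [415.1 309.3  48. ]
time: 16.1
tool_pos: [500.0, -22.6, 132.8]
eef_rot: [0.579, 0.815, -0.0, -0.0]
contact_force: [-0.1, -0.1, -1.2]
finger_gap: 0.004
grip_force: 0.0
time: 16.73
tool_pos: [469.8, 77.3, 132.8]
eef_rot: [0.579, 0.815, -0.0, -0.0]
contact_force: [0.3, 0.5, 0.1]
finger_gap: 0.001
grip_force: 0.0
time: 17.35
tool_pos: [439.6, 177.1, 132.8]
eef_rot: [0.579, 0.815, -0.0, -0.0]
contact_force: [0.2, -0.6, 0.0]
finger_gap: 0.004
grip_force: 0.0
time: 17.85
tool_pos: [421.5, 237.7, 133.0]
eef_rot: [0.578, 0.816, 0.0, -0.001]
contact_force: [0.6, -0.5, 0.4]
finger_gap: 0.006
grip_force: 0.0
```

Run:
```python
from h import *
import cv2
w=cams.camera_params("wrist");print(observe()["tool_pos"])
i=cams.read_camera("wrist")[:,:,::-1].astype(int)
m=((i[:,:,1]>i[:,:,2]+35)&(i[:,:,1]>i[:,:,0]+25)).astype(np.uint8)
n,_,st,c=cv2.connectedComponentsWithStats(m);
s,d=cams.camera_params("scene"),cams.camera_params("side")
for k in range(1,n):
    if st[k,4]>40:print(st[k],c[k],onz(w,c[k],54),tri(w,c[k],s,(392.1,194.1)),tri(w,c[k],d,(231.7,373.9)))
```

```text
[421.45775285 237.68886337 133.01224089]
[282 111  31  32 759] [296.81949934 126.19762846] [409.8 310.4  54. ] [409.8 311.2  56. ] [409.6 311.1  61. ]
```

```bash
python3 -m crank '0 -.145 .92 0 0;0 -.145 .92 0 0;0 -.145 .92 0 0;0 -.145 .92 0 0;0 0 0 -1 0'
python3 -m crank '0 0 0 -1 0;0 0 0 -1 0;0 0 0 -.4 0;0 0 0 0 0'
python3 -m crank '0 0 0 -.2 0;0 0 0 0 0'
```

```text
time: 18.52
tool_pos: [411.4, 313.0, 114.3]
eef_rot: [0.578, 0.816, 0.002, 0.0]
contact_force: [-0.6, -1.2, -0.5]
finger_gap: 0.006
grip_force: 0.0
time: 19.02
tool_pos: [410.9, 309.8, 65.1]
eef_rot: [0.579, 0.815, -0.0, -0.0]
contact_force: [0.1, -0.0, 0.6]
finger_gap: 0.007
grip_force: 0.0
time: 19.27
tool_pos: [411.6, 310.1, 61.8]
eef_rot: [0.579, 0.815, 0.001, 0.0]
contact_force: [-0.3, -0.1, 2.0]
finger_gap: 0.009
grip_force: 0.8
```

```bash
python3 -m crank '0 0 0 -.1 0;0 0 0 0 0'
python3 -m crank '0 0 0 -.1 0;0 0 0 0 0'
```

```text
time: 19.52
tool_pos: [411.6, 310.0, 59.7]
eef_rot: [0.579, 0.815, 0.001, 0.0]
contact_force: [1.0, 1.2, 3.7]
finger_gap: 0.005
grip_force: 1.5
time: 19.77
tool_pos: [411.6, 310.0, 57.6]
eef_rot: [0.579, 0.815, 0.001, 0.0]
contact_force: [1.3, 1.7, 3.7]
finger_gap: 0.005
grip_force: 2.1
```

Contact is at about 62; I'll press on to the hard stop.

```bash
python3 -m crank '0 0 0 -.1 0;0 0 0 0 0'
python3 -m crank '0 0 0 -.06 0;0 0 0 0 0;0 0 0 0 0'
```

```text
time: 20.02
tool_pos: [411.6, 310.0, 56.3]
eef_rot: [0.579, 0.815, 0.001, 0.0]
contact_force: [-1.1, 0.5, 14.0]
finger_gap: 0.007
grip_force: 7.4
time: 20.4
tool_pos: [411.7, 310.0, 56.1]
eef_rot: [0.579, 0.815, 0.001, 0.001]
contact_force: [-4.1, -1.6, 27.7]
finger_gap: 0.006
grip_force: 13.7
```

```bash
python3 -m crank '0 0 0 .3 0;0 0 0 1 0;0 0 0 1 0;0 0 0 1 0;0 0 0 1 0'
python3 -m crank '0 0 0 1 0;0 0 0 0 0;0 0 0 0 0;0 0 0 0 0'
python3 -c "
from cell import ticket;print(ticket.close_job())"
```

```text
time: 21.02
tool_pos: [410.3, 307.9, 139.8]
eef_rot: [0.58, 0.815, -0.002, -0.0]
contact_force: [0.2, 0.1, 0.7]
finger_gap: 0.006
grip_force: 0.0
time: 21.52
tool_pos: [410.6, 308.8, 159.0]
eef_rot: [0.579, 0.815, -0.001, -0.0]
contact_force: [-1.0, -0.7, 0.1]
finger_gap: 0.003
grip_force: 0.0
the job is handed in; nothing more can be done
None
```

The cartridge rests with its middle within about 1 mm of the yellow line but about 4° off parallel to it (its starting yaw, which a twist at its end did not change); I then pressed the green button to its stop, released it and handed the job in at 21.5 s, without re-checking the cartridge after the press.

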